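# Show the gauge dial to the camera in the cover mirror

## Robot

A 7-joint arm with a two-finger parallel gripper is mounted at the origin on the work surface. World frame = base frame: x ahead of the robot, y to its left, z up, the work surface at z = 0. Lengths are in m, angles in rad, forces in N, time in s.
With the tool pointing down it reaches from about 0.4 to 0.85 m from the base axis. Payload 4.5 kg.
Tool frame: the origin (TCP) lies on the centre line of the jaws, within the pads' length; the fingertips stand 14 mm ahead of it and the grasp point (between the pads) lies 5 mm behind it (r.tcp_to_tips is the z of the fingertips in the tool frame, in m); z points along the fingers, y is the direction in which the jaws open and shut (so a half turn about z gives the same grasp; the last joint's range is limited). The gripper opens to 88 mm and grips with 3 to 60 N. Pads are 18 mm wide; open, the fingers measure 123 mm over their backs; the gripper's body (75 mm by 187 mm) begins 45 mm behind the grasp point.
Start: joints at [1.182, 0.689, -0.195, 1.565, 0.157, 0.902, -0.215], TCP at [0.256, -0.57, 0.253] pointing down, gripper open.
Joint ranges: [-3.01, 3.01], [-0.46, 2.08], [-1.47, 1.51], [0.13, 2.56], [-1, 4.14], [0.04, 2.09], [-2.66, 2.66]. Speed limits (rad/s): [2.57, 2.57, 3.14, 3.14, 3.14, 3.14, 3.14].

## Interface

Orientations are given as a unit quaternion [x, y, z, w].
In Python, from plant import r, viewer gives the robot as it stands.
- The arm moves only by the shell command python3 -m inch 'ROWS' [FORCE]. ROWS is JSON, a list of rows, each a list of 3 entries, a list of its own where there are three numbers: the closure, from 0 (fully open) to 1 (shut), then the shift along the tool's x, y, z in cm, then the turn about the tool's z in degrees. In form: [[fingers, [x, y, z], yaw], ...]. A call has 1 to 20 rows; each row is the pose to reach, as a shift and turn from the pose commanded when the call began, along the tool's axes at that moment; what a row does not reach only later rows make up. A row lasts 1/10 s, in which the tool goes at most 50 mm and 8.59 degrees, less where a joint would pass 70% of its speed; a pose out of reach is approached as far as the arm can. A call with a gripper value outside its range is refused whole. The fingers move at their own pace and stop on an object; FORCE is the grip in N (left out, the last holds). Time passes only in rows, so rows that repeat a pose let the fingers close. It gives the time, the measured TCP pose, the force and the opening at its end, in the units of the state.
- r.get_state(): the state, without advancing time (a new reading comes with each control period).
- viewer.snapshot(name): name is "scene" or "top" or "wrist"; returns the picture (400x640x3 uint8, red, green, blue); there is no depth.
- viewer.camera_params(name): a dict with "intrinsics" (3x3 intrinsics, pixels), "world_to_cam" (4x4, takes a point from world to camera coordinates). Camera axes: x right, y up, looking along -z (the intrinsics and any distortion apply to the point x, -y, -z); pixel columns grow to the right and rows downward; lengths in m; the calibration is good to about 2 mm. A picture is of the moment at which its call begins: read the wrist's pose just before it. camera_params takes no time and is no camera call; for the wrist camera it gives the pose at the moment of the call.
- r.finish_job(): hands the job in, once; it reports no verdict.
Trained networks look in the newest picture that a camera, given by its name, has taken for a name from the list of things; names that differ only in an ending like _2 or _b are one class to them, and where a whole thing is asked for, a point or a joint stands for the part that bears it (a point fixed in the world has none). Each returns a list of dicts, best first, with "p" (0 to 1); they miss things now and then, are a little off and sometimes report something else, mostly with a low value. They report only what shows in the picture. A call takes as long as a camera call. They do not tell look-alikes from the thing itself.
- viewer.outline_of(camera, name): "pixels" (400x640 bool, what is visible of it) and "bbox" ([left, top, width, height] in pixels, round what is visible of it).
The state is a dict: "clock": time; "q": joint angles; "qd": joint speeds; "joint_torque": joint torques, N m; "tool_pos": TCP position; "eef_rot": TCP orientation; "contact_force": force on the tool from outside, world axes, zero at the start; "moment": the same for the moment, N m; "opening": opening from 0.0 (shut) to 1.0 (fully open).
Only numpy, scipy, OpenCV 4.12 (cv2) and the standard library are available. Lean on these libraries where they do the work, as an engineer would, in place of code of your own. Each camera call takes 0.05 s, during which the arm holds its last target.

## Task

The blue instrument cover has a mirror on its underside, and the dial of the clipped gauge faces that mirror, away from the small fixed camera beside it. Swing the steel hasp well clear of the cover's catch, then raise the cover by its bar handle until the camera, looking into the mirror, sees the centre of the dial at mid-height in its picture. The cover springs shut if released, so finish while still gripping the handle and holding the cover still at that angle; leave the gauge as it is set and the loose things where they lie.

Things in the scene. Friction and masses are not known exactly. Their poses are not given: they have to be found in the camera images.
- case: Fixed grey instrument case, 160 (x) by 240 (y) by 60 mm high, blue cover on top. Origin on the bench under the middle of the cover's hinge line; x axis level from the hinge to the opening edge, y along the hinge line, z up; it fills x 0 to 160, y -120 to 120. 'Case' coordinates below are in this frame, in mm.
- hinge (a point): Middle of the cover's hinge line, case (0, 0, 60). The hinge line runs along case y; the mirror's face lies in the plane that contains it.
- lid (a joint): Opening angle of the blue cover, rad: 0 shut (mirror facing down), grows as the opening edge rises, stop at 1.5. Cover 162 x 246 x 10 mm (27 mm in the middle), about 0.4 kg; weight and a light spring shut it (about 3 N at the handle). The mirror covers nearly all the underside. With the hasp over the catch it rises only about 1 degree.
- handle (a point): Middle of the cover's handle: round steel bar 10 mm thick, parallel to the hinge line, 27 mm clear of the cover's opening edge (30 mm clear of the case wall); free grip length 50 mm between two arms. At case (195, 40, 66) when shut; moves on a circle of 195 mm radius about the hinge line. The bar may turn between the fingers.
- hasp (a joint): Angle of the steel hasp, rad: 0 flat along the case's opening wall with its window over the cover's catch lug; it swings out from the wall (towards case +x, then on towards -y) about a vertical pin, stop at 2.2. It stays where it is left (light friction). Well clear means at least 1.0 rad, about 60 degrees.
- hasp_hinge (a point): Point on the hasp's vertical hinge pin, case (172, -95, 70).
- hasp_pin (a point): Grip point, 70 mm above the bench, on the hasp's upright finger pin: round steel, 10 mm thick, from 34 to 90 mm up, at the hasp's free end. With the hasp at 0 it is at case (200, -38, 70), 40 mm out from the case wall; 64 mm from the hasp's hinge axis. The strap, the lug and the arm that carries the pin lie below 56 mm.
- lens (a point): Front lens of the small fixed camera (grey cylinder 32 mm thick, 55 mm long, on a block on a flat strip from the case), case (290, -80, 58). It looks along the case direction (-0.874, 0.285, 0.392), so 23 degrees upwards, into the mirror once the cover is well open; the mirror sends its middle line of sight back towards the gauge.
- mark (a point): Centre of the gauge's white dial (black cross), in a chrome bezel 56 mm across held by a spring clip on an upright post 10 mm thick, 225 mm high. The clip's height differs each time: dial centre 50 to 190 mm above the bench. The dial faces the case, at about case x 270 to 345, y 55 to 105. The clip slides on the post if pushed (6 N): do not move it.
- sight (a point): Invisible: the lens's mirror image. Its x axis is the middle line of sight after the mirror, its z axis the picture's height. Turns about the hinge line by twice the cover's angle. The dial is at mid-height when its offset from here along this z axis is zero (sideways does not matter). Needed cover angle 1.1 to 1.4 rad; 1 degree of cover shifts the line 8 to 12 mm at the dial.
- screwdriver: Loose brass adjusting screwdriver, 140 mm, lying on the bench on the hinge side of the case. Bystander.
- fitting: Loose copper capillary fitting, 26 mm across, 40 mm high, standing on the bench between camera and gauge post, farther out. Bystander; origin at the middle of its underside.
- spare_bezel: Loose chrome ring, 56 mm across, 10 mm high, lying on the hinge side of the case. Bystander.
There are look-alikes about, which are no part of the job. Of the things that look like the part that bears mark, the middle-sized one is meant.

How it is judged:
On the way:
1. the hasp is swung clear (at least 1.0 rad) while the cover is still shut (value of joint hasp above 1 rad and value of joint lid below 0.06 rad), for 0.2 s.
At the end, for the whole second after the job is handed in: The hasp stands at least 1.0 rad off the catch; the camera's mirrored middle line of sight passes within 20 mm, in the picture's height, of the dial centre; the cover is still (under 0.08 rad/s) and the fingers are gripping it (over 1 N) (value of joint hasp above 1 rad and z of mark in the frame of sight between -0.02 and 0.02 m and x of mark in the frame of sight above 0.3 m and velocity of joint lid between -0.08 and 0.08 rad/s and contact force between the fingers and lid above 1 N); the arm keeps its last pose, push and grip.
It fails at once if the gauge is moved by more than 8 mm (distance of mark from where it was at the start of the episode above 0.008 m).
It fails at once if a loose bystander is moved by more than 20 mm (distance of any of screwdriver, fitting, spare_bezel from where it was at the start of the episode above 0.02 m).
It also fails if it takes over 54 s, if anything falls off the work surface, if the arm or the gripper's body presses on something with over 40 N, if the wrist force passes 120 N, or if a joint passes its speed limit or range.

## Working session

There is one attempt and no reset: what is moved stays moved. The work goes in short steps, Python scripts to look and compute and a shell command to move; the robot and the scene stay as the last step left them, time stands still between calls to the robot, and variables do not carry over. Pictures are saved under pics/ and viewed, and the job is handed in when it is done.

```bash
ls; mkdir -p pics
python3 - <<'E'
from plant import r, viewer
import cv2
print(r.get_state())
for n in ["scene","top","wrist"]:
    p=viewer.camera_params(n); print(n,p)
    im=viewer.snapshot(n); cv2.imwrite(f"pics/{n}0.png",im[:,:,::-1])
E
```

```text
pics
{'clock': 0.0, 'q': array([ 1.18181285,  0.69002116, -0.19451076,  1.56637803,  0.15727119,
        0.90251478, -0.21507323]), 'qd': array([ 0.00030819,  0.00081385,  0.0013307 , -0.00151596, -0.00083426,
       -0.0003841 , -0.00183611]), 'joint_torque': array([-4.14856268e-04, -5.27564514e+01, -1.26709800e+00, -1.53433031e+01,
       -5.26163320e-02,  6.54095915e-03,  1.70376165e-04]), 'tool_pos': array([ 0.25613556, -0.56940678,  0.25187768]), 'eef_rot': array([ 9.77729422e-01,  2.09867205e-01, -2.61011837e-04, -9.30295311e-04]), 'contact_force': array([-0.32787949, -0.43222171,  0.28778699]), 'moment': array([-0.01205254,  0.04814431, -0.0041878 ]), 'opening': 1.000580644289848}
scene {'intrinsics': array([[361.9986646 ,   0.        , 321.60246365],
       [  0.        , 361.9986646 , 195.9016482 ],
       [  0.        ,   0.        ,   1.        ]]), 'world_to_cam': array([[-0.88304779,  0.4692671 ,  0.00387249,  0.5386346 ],
       [-0.28948419, -0.55119736,  0.78254736,  0.08684052],
       [ 0.36935823,  0.68990569,  0.62257901, -0.94824783],
       [ 0.        ,  0.    
[... 304 characters left out ...]
-02],
       [ 9.86678566e-01, -2.91930590e-02,  1.60041159e-01,
        -6.18291704e-01],
       [-1.59988949e-01,  4.13068878e-03,  9.87110163e-01,
        -7.37044742e-01],
       [ 0.00000000e+00,  0.00000000e+00,  0.00000000e+00,
         1.00000000e+00]])}
wrist {'intrinsics': array([[284.20673228,   0.        , 317.86131578],
       [  0.        , 284.20673228, 200.7516993 ],
       [  0.        ,   0.        ,   1.        ]]), 'world_to_cam': array([[ 0.40973539, -0.91220373, -0.00112823, -0.62383233],
       [ 0.87424047,  0.3930359 , -0.28500243,  0.03908213],
       [ 0.26042372,  0.11578924,  0.95852613, -0.38985743],
       [ 0.        ,  0.        ,  0.        ,  1.        ]])}
```

View pics/scene0.png

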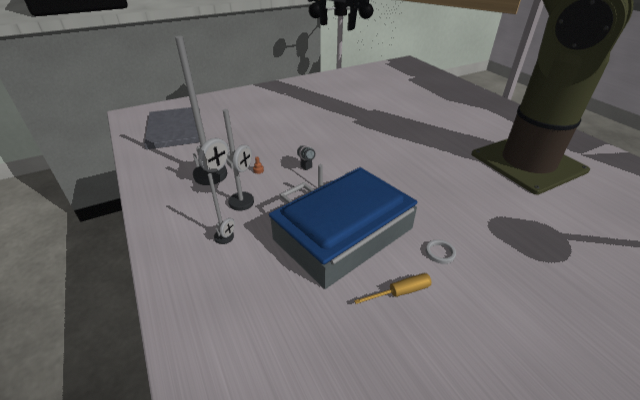

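View pics/top0.png

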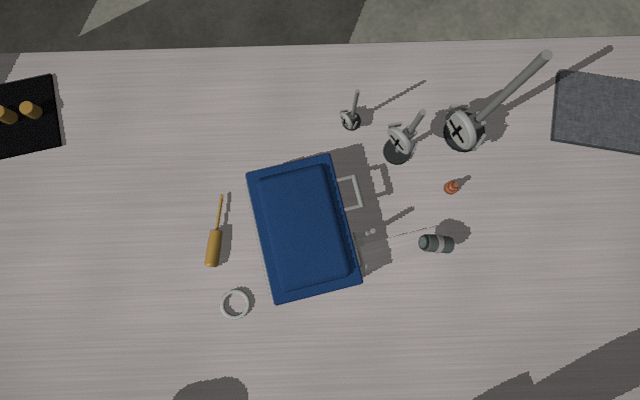

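View pics/wrist0.png

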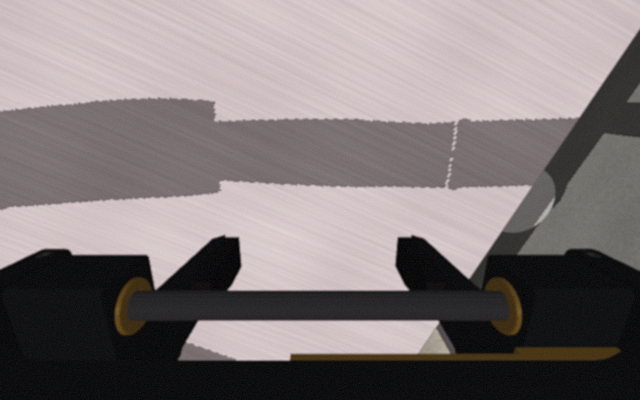

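```bash
cat > h.py <<'E'
import numpy as np, cv2
from plant import r, viewer
def proj(P,c):
    p=viewer.camera_params(c) if isinstance(c,str) else c
    P=np.atleast_2d(P); X=(p["world_to_cam"][:3,:3]@P.T).T+p["world_to_cam"][:3,3]
    K=p["intrinsics"]; u=K[0,0]*X[:,0]/-X[:,2]+K[0,2]; v=K[1,1]*(-X[:,1])/-X[:,2]+K[1,2]
    return np.c_[u,v]
def ray(uv,c):
    p=viewer.camera_params(c) if isinstance(c,str) else c
    K=p["intrinsics"];R=p["world_to_cam"][:3,:3];t=p["world_to_cam"][:3,3]
    d=np.array([(uv[0]-K[0,2])/K[0,0],-(uv[1]-K[1,2])/K[1,1],-1]); d=R.T@d
    return -R.T@t,d/np.linalg.norm(d)
def onz(uv,c,z):
    o,d=ray(uv,c); return o+d*(z-o[2])/d[2]
def tri(uvs,cs):
    A=np.zeros((3,3));b=np.zeros(3);L=[]
    for uv,c in zip(uvs,cs):
        o,d=ray(uv,c);M=np.eye(3)-np.outer(d,d);A+=M;b+=M@o;L.append((o,d))
    x=np.linalg.solve(A,b); return x,[np.linalg.norm((np.eye(3)-np.outer(d,d))@(x-o)) for o,d in L]
E
python3 - <<'E'
from h import *
for c in ["scene","top"]:
    im=viewer.snapshot(c)
    np.save(f"pics/{c}.npy",im)
    for n in ["lid","handle","hasp","hasp_pin","lens","mark","case","fitting"]:
        for d in viewer.outline_of(c,n):
            m=d["pixels"]; ys,xs=np.nonzero(m)
            print(c,n,round(d["p"],2),d["bbox"],m.sum(),xs.mean().round(1),ys.mean().round(1))
            if n=="lid": np.save(f"pics/lid_{c}.npy",m)
    cr=im[60:320,200:480] if c=="top" else im[110:310,170:430]
    cv2.imwrite(f"pics/{c}_z.png",cv2.resize(cr,None,fx=2.3 if c=="top" else 3,fy=2.3 if c=="top" else 3,interpolation=cv2.INTER_CUBIC)[:,:,::-1])
print(r.get_state()["clock"])
E
```

```text
scene lid 0.97 [269.7, 165.9, 147.1, 94.1] 7427 339.7 211.8
scene handle 0.95 [267.4, 168.8, 151.4, 93.3] 7416 340.0 212.1
scene handle 0.66 [424.7, 241.2, 29.2, 25.0] 367 440.9 250.7
scene hasp 0.46 [321.1, 162.5, 3.3, 24.3] 98 319.8 175.0
scene hasp_pin 0.62 [316.4, 165.2, 6.1, 21.0] 102 320.0 174.9
scene hasp_pin 0.3 [268.4, 144.5, 150.5, 142.6] 11516 338.6 219.0
scene lens 0.74 [268.3, 148.3, 150.6, 137.2] 11803 338.2 218.7
scene mark 0.89 [195.4, 134.0, 32.2, 36.6] 926 211.7 154.2
scene mark 0.73 [217.8, 217.9, 18.1, 15.7] 247 225.5 227.0
scene mark 0.56 [223.0, 144.3, 29.0, 28.0] 484 239.5 157.8
scene mark 0.49 [267.0, 144.6, 151.7, 143.2] 11550 338.5 218.9
scene case 0.93 [267.1, 144.3, 153.0, 143.4] 11493 338.8 219.1
scene fitting 0.41 [250.8, 160.6, 13.7, 13.9] 84 257.7 166.8
top lid 0.78 [245.1, 152.7, 120.4, 150.7] 12555 303.9 227.8
top lid 0.48 [244.6, 154.1, 208.5, 149.1] 15434 319.6 231.3
top handle 0.82 [246.2, 153.3, 118.1, 151.0] 12709 304.2 228.0
top hasp 0.53 [349.5, 225.8, 26.0, 43.0] 247 362.1 244.5
top hasp_pin 0.63 [352.8, 229.1, 20.8, 41.5] 238 362.4 241.5
top lens 0.76 [243.8, 151.4, 207.9, 150.9] 15512 319.7 231.2
top mark 0.9 [389.3, 122.7, 30.0, 31.3] 625 401.1 137.0
top mark 0.77 [339.4, 110.3, 13.3, 18.8] 178 346.6 117.9
top mark 0.58 [442.6, 103.5, 43.4, 46.3] 1164 463.0 126.6
top case 0.82 [245.1, 152.3, 206.5, 154.1] 15319 319.3 231.1
top fitting 0.42 [440.1, 182.2, 18.3, 13.4] 152 450.3 186.8
1.05
```

View pics/top_z.png

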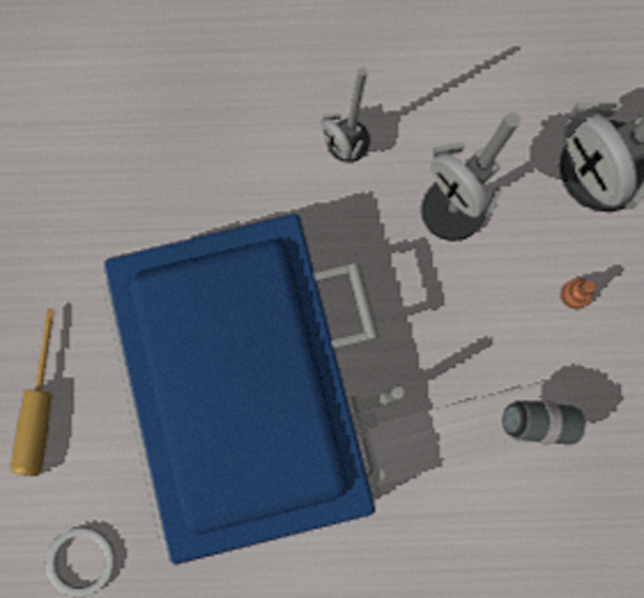

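View pics/scene_z.png

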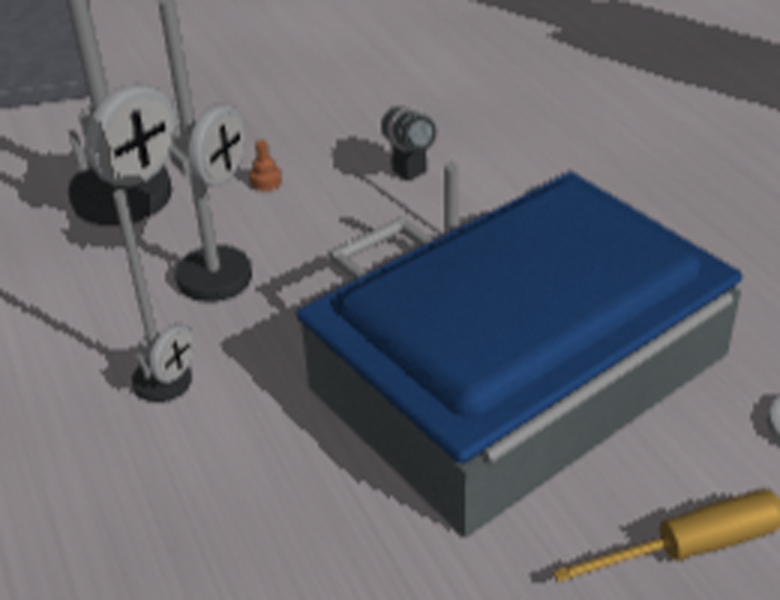

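Run:
```python
from h import *
from scipy.optimize import least_squares
obj=np.array([[1,123,70],[163,123,70],[163,-123,70],[1,-123,70],[200,-38,90],[195,40,66]])/1000
T=np.array([[105,262],[298,214],[374,512],[176,563],[397,393],[363,304]])/2.3+[200,60]
S=np.array([[463,455],[300,315],[572,172],[742,273],[450,163],[371,237]])/3+[170,110]
def W(p,o):
    c,s=np.cos(p[2]),np.sin(p[2]);return np.c_[c*o[:,0]-s*o[:,1]+p[0],s*o[:,0]+c*o[:,1]+p[1],o[:,2]]
def f(p):
    w=W(p,obj); return np.r_[(proj(w,"top")-T).ravel(),(proj(w,"scene")-S).ravel()]
s=least_squares(f,[0.5,0.05,-1.4],loss="soft_l1"); print(s.x, np.degrees(s.x[2]));print(f(s.x).reshape(2,-1,2).round(1))
np.save("case.npy",s.x)
p=s.x; names=dict(hinge=[0,0,60],handle=[195,40,66],hh=[172,-95,70],pin=[200,-38,70],lens=[290,-80,58])
for k,v in names.items():
    w=W(p,np.array([v])/1000); print(k,w.round(4),proj(w,"top"),proj(w,"scene"))
def tocase(x):
    c,s=np.cos(p[2]),np.sin(p[2]);d=x-[p[0],p[1],0];return np.array([c*d[0]+s*d[1],-s*d[0]+c*d[1],d[2]])*1000
for nm,t,sc in [("mid",(454,190),(224,148)),("small",(336,139),(177,354)),("big",(591,162),(139,138))]:
    x,e=tri([np.array(t)/2.3+[200,60],np.array(sc)/3+[170,110]],["top","scene"]); print(nm,x,e,tocase(x))
```

```text
[ 0.54046262  0.07921522 -1.35418719] -77.58921075775184
[[[-1.4 -1. ]
  [-0.  -0.9]
  [ 1.4  0.8]
  [-2.   1.6]
  [ 0.3 -0.2]
  [-0.3 -1.1]]

 [[ 0.   0.3]
  [-1.5 -3.1]
  [-0.2 -2. ]
  [ 1.6 -0.7]
  [ 0.8  0. ]
  [-0.1 -0.4]]]
hinge [[0.5405 0.0792 0.06  ]] [[259.2630371  238.45025552]] [[376.06383447 232.46728961]]
handle [[ 0.6214 -0.1026  0.066 ]] [[357.55700207 191.10129656]] [[293.53470503 188.56790834]]
hh [[ 0.4846 -0.1092  0.07  ]] [[364.78612751 266.50729603]] [[348.58424763 168.1063073 ]]
pin [[ 0.5463 -0.1243  0.07  ]] [[371.58654791 231.49464014]] [[320.75170973 172.04790492]]
lens [[ 0.5247 -0.2212  0.058 ]] [[424.60186529 242.33763667]] [[309.86415739 153.39346604]]
mid [ 0.69587766 -0.17061579  0.12082412] [np.float64(0.0004840803484906243), np.float64(0.0004840803484904372)] [277.39459559  98.08979254 120.82411663]
small [ 0.768638   -0.08894559  0.03096684] [np.float64(0.0010175662831049916), np.float64(0.0010175662831049133)] [213.27047494 186.70234456  30.9668431 ]
big [ 0.73012924 -0.29287416  0.07066617] [np.float64(2.44790475015706e-05), np.float64(2.4479047501704993e-05)] [404.1573401  105.26529854  70.66617418]
```

```bash
cat >> h.py <<'E'
P=np.load("case.npy")
def tocase(x,p=P):
    c,s=np.cos(p[2]),np.sin(p[2]);d=np.asarray(x)-[p[0],p[1],0];return np.array([c*d[0]+s*d[1],-s*d[0]+c*d[1],d[2]])*1000
def toworld(x,p=P):
    x=np.asarray(x)/1000.;c,s=np.cos(p[2]),np.sin(p[2]);return np.array([c*x[0]-s*x[1]+p[0],s*x[0]+c*x[1]+p[1],x[2]])
def off(th,m):
    n=np.array([-np.sin(th),0,np.cos(th)]);H=np.array([0,0,60.])
    rv=lambda v:v-2*(v@n)*n
    l=np.array([-.874,.285,.392]);l/=np.linalg.norm(l);up=np.array([0,0,1])-l[2]*l;up/=np.linalg.norm(up)
    L=H+rv(np.array([290,-80,58.])-H); d=m-L
    return d@rv(up),d@rv(l)
def toolcase():
    s=r.get_state();from scipy.spatial.transform import Rotation as R
    M=R.from_quat(s["eef_rot"]).as_matrix();y=M[:,1];a=np.degrees(np.arctan2(y[1],y[0])-P[2])
    return tocase(s["tool_pos"]),(a+180)%360-180,M
E
python3 - <<'E'
from h import *
from scipy.optimize import brentq
m=np.array([277.4,98.1,120.8])
for th in np.arange(1.0,1.5,.05): print(round(th,2),np.round(off(th,m),1))
th=brentq(lambda t:off(t,m)[0],1,1.45);print("theta",th)
print(toolcase()[:2])
for uv in [(456,210),(346,142)]: print("base",tocase(onz(np.array(uv)/2.3+[200,60],"top",0)))
print("basescene",tocase(onz(np.array((212,268))/3+[170,110],"scene",0.005)))
print("top of post", tocase(onz(np.array((513,118))/2.3+[200,60],"top",.225)))
# wrist cam pos in tool frame
p=viewer.camera_params("wrist");W=p["world_to_cam"];c=-W[:3,:3].T@W[:3,3];s=r.get_state();M=toolcase()[2];print("cam in tool",M.T@(c-s["tool_pos"]))
# bezel extents
for uv in [(437,157),(474,210),(440,190),(480,190)]: print(tocase(onz(np.array(uv)/2.3+[200,60],"top",.12)))
# overlay
for c,z in [("top",0),("scene",0)]:
    im=np.load(f"pics/{c}.npy")[:,:,::-1].copy()
    im=cv2.resize(im,None,fx=3,fy=3)
    def L(a,col,cl=True):
        q=((proj(np.array([toworld(x) for x in a]),c)+.5)*3).astype(int);cv2.polylines(im,[q],cl,col,1)
    L([[1,123,70],[163,123,70],[163,-123,70],[1,-123,70]],(0,255,255))
    L([[0,120,0],[160,120,0],[160,-120,0],[0,-120,0]],(0,255,0))
    L([[200,-38,34],[200,-38,90]],(0,0,255),False);L([[195,15,66],[195,65,66]],(0,0,255),False);L([[290,-80,58],[338,-96,36]],(0,0,255),False)
    cv2.imwrite(f"pics/ov_{c}.png",im[400:940,690:1440] if c=="top" else im[400:900,500:1290])
E
```

```text
1.0 [104.9 466.7]
1.05 [ 87.9 487.7]
1.1 [ 68.7 507. ]
1.15 [ 47.6 524.2]
1.2 [ 24.7 539.2]
1.25 [2.000e-01 5.519e+02]
1.3 [-25.5 562.2]
1.35 [-52.2 569.9]
1.4 [-79.7 574.9]
1.45 [-107.6  577.2]
theta 1.2504935594099666
(array([ 572.99325436, -416.90107181,  252.74009775]), np.float64(11.810920714414237))
base [304.48838818 108.69355403   0.        ]
base [226.38377398 192.76665155   0.        ]
basescene [305.51072267 109.25753176   5.        ]
top of post [301.09477816 110.05306838 225.        ]
cam in tool [ 0.07330898 -0.00036643 -0.13213947]
[271.79819172 126.02361092 120.        ]
[287.64993866  79.21891541 120.        ]
[267.01391154 100.47313571 120.        ]
[296.3344672   93.10286555 120.        ]
```

View pics/ov_top.png

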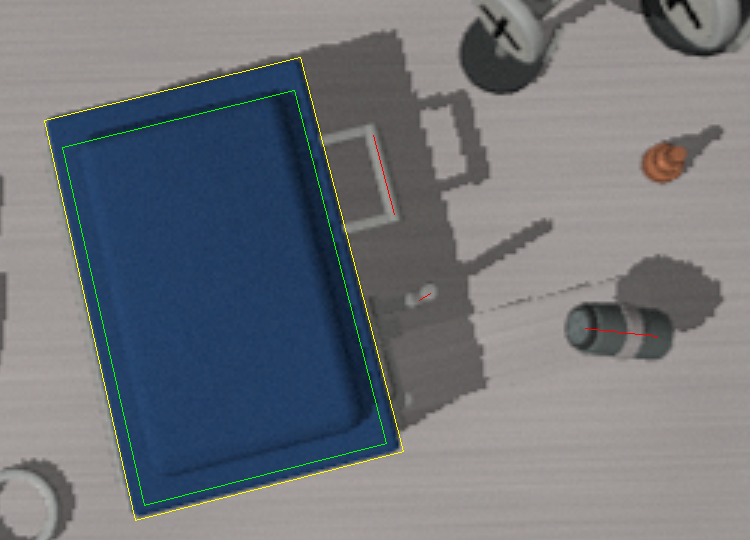

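View pics/ov_scene.png

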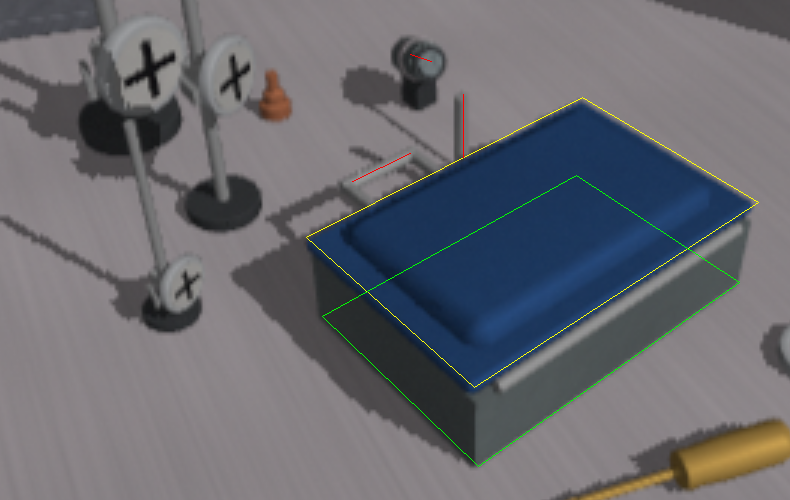

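```bash
python3 -m inch '[[0.3,[1,-0.7,0],1],[0.6,[4,-2.5,0],3],[0.6,[8,-5,0],6],[0.6,[12,-7.6,0.3],9],[0.6,[16,-10.2,0.8],12],[0.6,[20,-12.8,1.5],14],[0.6,[24,-15.4,2.2],16],[0.6,[28,-18,3],17],[0.6,[32,-20.5,4],18],[0.6,[36,-23,5],18],[0.6,[39,-25,6],18],[0.6,[41.5,-26.7,6.6],18],[0.6,[43.3,-27.9,7],18],[0.6,[44.3,-28.5,7.3],18],[0.6,[44.7,-28.75,7.3],18],[0.6,[44.7,-28.75,7.3],18],[0.6,[44.7,-28.75,7.3],18]]' 25
python3 - <<'E'
from h import *
t=toolcase();print(t[:2],r.get_state()["opening"])
im=viewer.snapshot("wrist");cv2.imwrite("pics/w1.png",im[:,:,::-1])
print(proj([toworld([200,-38,90]),toworld([195,40,66])],"wrist"))
E
```

```text
clock: 2.75
tool_pos: [0.5455, -0.126, 0.18]
eef_rot: [0.999, 0.053, -0.0, 0.001]
contact_force: [0.2, -0.2, 0.4]
opening: 0.399
(array([201.55205843, -39.14654755, 179.9905009 ]), np.float64(-6.307446161910121)) 0.3993392236827788
[[315.91006072 207.93945771]
 [299.36705912 110.22803384]]
```

View pics/w1.png

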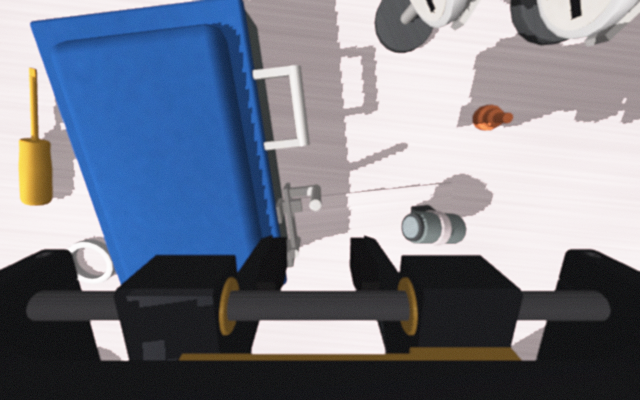

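```bash
python3 -m inch '[[0.6,[0.1,-0.1,1],0],[0.6,[0.3,-0.1,3],0],[0.6,[0.3,-0.1,5],0],[0.6,[0.3,-0.1,7],0],[0.6,[0.3,-0.1,9],0],[0.6,[0.3,-0.1,10],0],[0.6,[0.3,-0.1,10.4],0],[0.9,[0.3,-0.1,10.4],0],[1,[0.3,-0.1,10.4],0],[1,[0.3,-0.1,10.4],0],[1,[0.3,-0.1,10.4],0],[1,[0.3,-0.1,10.4],0]]' 25
python3 - <<'E'
from h import *
t=toolcase();print(t[:2],r.get_state()["opening"]*88,r.get_state()["contact_force"])
im=viewer.snapshot("wrist");cv2.imwrite("pics/w2.png",im[:,:,::-1])
E
```

```text
clock: 4.0
tool_pos: [0.5496, -0.1235, 0.0764]
eef_rot: [0.999, 0.054, 0.001, 0.0]
contact_force: [1.0, -0.9, 3.2]
opening: 0.102
(array([199.90414271, -34.62774022,  76.44008211]), np.float64(-6.199131379254851)) 8.963221996425446 [ 0.95380054 -0.9273865   3.18997743]
```

View pics/w2.png

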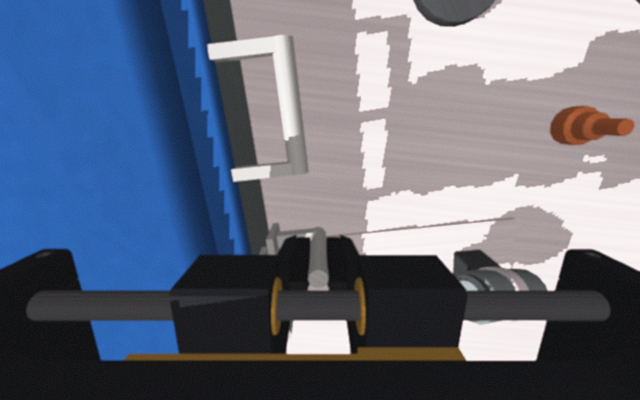

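Run:
```python
import numpy as np
R=63.5;a0=np.arctan2(57,28);b=np.radians(-6.2);ty=[np.cos(b),np.sin(b)];tx=[-np.sin(b),np.cos(b)]
for d in [2,6,12,18,24,30,36,42,48,54,60,65,70,74,76,78]:
    a=a0-np.radians(d);v=np.array([R*np.cos(a)-28,R*np.sin(a)-57])/10;print(d,(v@tx).round(2),(v@ty).round(2))
```

```text
2 -0.08 0.21
6 -0.26 0.61
12 -0.58 1.19
18 -0.96 1.74
24 -1.4 2.24
30 -1.88 2.69
36 -2.41 3.09
42 -2.98 3.44
48 -3.59 3.72
54 -4.21 3.93
60 -4.86 4.08
65 -5.41 4.16
70 -5.96 4.18
74 -6.41 4.17
76 -6.63 4.15
78 -6.85 4.12
```

```bash
python3 -m inch '[[1,[-0.08,0.21,0],0],[1,[-0.26,0.61,0],0],[1,[-0.58,1.19,0],0],[1,[-0.96,1.74,0],0],[1,[-1.4,2.24,0],0],[1,[-1.88,2.69,0],0],[1,[-2.41,3.09,0],0],[1,[-2.98,3.44,0],0],[1,[-3.59,3.72,0],0],[1,[-4.21,3.93,0],0],[1,[-4.86,4.08,0],0],[1,[-5.41,4.16,0],0],[1,[-5.96,4.18,0],0],[1,[-6.41,4.17,0],0],[1,[-6.63,4.15,0],0],[1,[-6.85,4.12,0],0],[1,[-6.85,4.12,0],0],[1,[-6.85,4.12,0],0]]' 25
python3 - <<'E'
from h import *
t=toolcase();print(t[:2],r.get_state()["opening"]*88,r.get_state()["contact_force"])
im=viewer.snapshot("wrist");im2=viewer.snapshot("top");cv2.imwrite("pics/w3.png",np.vstack([im[:,:,::-1][150:350],im2[100:350,:,::-1]]))
E
```

```text
clock: 5.85
tool_pos: [0.4849, -0.1722, 0.0758]
eef_rot: [0.999, 0.054, -0.0, 0.0]
contact_force: [2.4, -1.6, 6.7]
opening: 0.103
(array([ 233.5914203 , -108.34592245,   75.79182093]), np.float64(-6.2229018506906755)) 9.053062573182983 [ 2.40528337 -1.55297685  6.73215428]
```

View pics/w3.png

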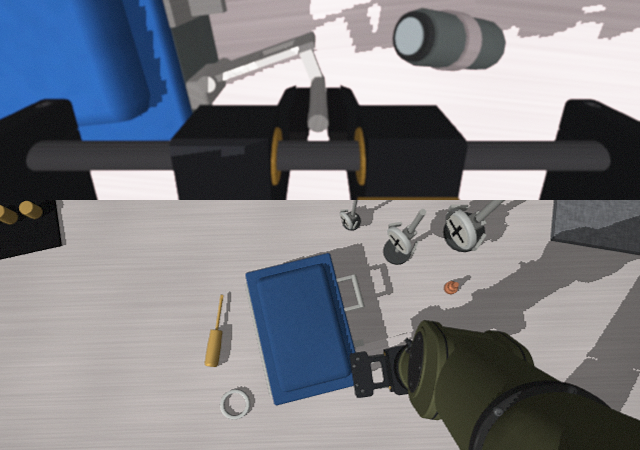

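```bash
python3 -m inch '[[0.65,[0,0,0],0],[0.65,[0,0,0],0],[0.65,[0,0,0],0],[0.65,[0,0,-1],0],[0.65,[0,0,-3],0],[0.65,[0,0,-5.5],0],[0.65,[0.5,-0.2,-8],0],[0.65,[2.5,-1,-9.2],0],[0.65,[5,-2,-9.5],0],[0.65,[7.5,-3,-9.5],0],[0.65,[10,-4,-9.5],0],[0.75,[12,-4.8,-9.5],0],[0.77,[13,-5.2,-9.5],0],[0.77,[13.2,-5.3,-9.5],0],[0.77,[13.2,-5.3,-9.5],0],[0.77,[13.2,-5.3,-9.5],0]]' 25
python3 - <<'E'
from h import *
t=toolcase();print(t[:2],r.get_state()["opening"]*88,r.get_state()["contact_force"])
im=viewer.snapshot("wrist");cv2.imwrite("pics/w4.png",im[:,:,::-1])
print(proj([toworld([195,15,66]),toworld([195,40,66]),toworld([195,65,66])],"wrist"))
im2=viewer.snapshot("scene");cv2.imwrite("pics/s4.png",im2[:,:,::-1])
E
```

```text
clock: 7.55
tool_pos: [0.6095, -0.1056, 0.1707]
eef_rot: [0.999, 0.054, -0.001, 0.0]
contact_force: [-0.1, 0.1, -0.2]
opening: 0.23
(array([195.35170658,  27.74574127, 170.7351584 ]), np.float64(-6.2660925363309445)) 20.219284649014018 [-0.14590186  0.14595652 -0.20894148]
[[319.24761884 217.52152456]
 [316.09266825 190.32544355]
 [312.74863541 161.49944908]]
```

View pics/w4.png

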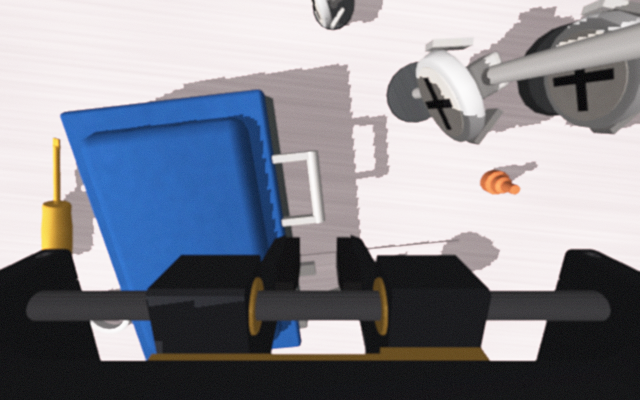

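View pics/s4.png

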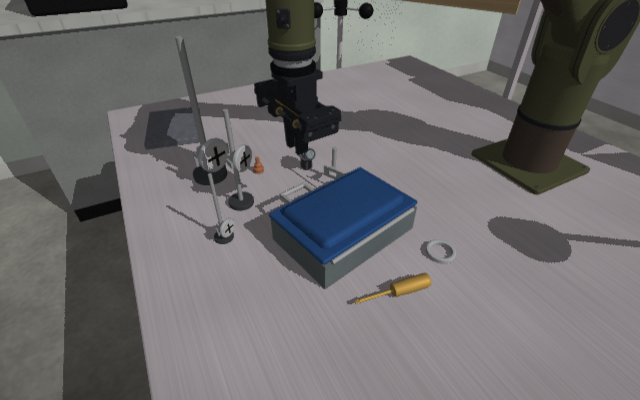

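```bash
python3 -m inch '[[0.77,[0.1,0.12,1],0],[0.77,[0.1,0.12,2.5],0],[0.77,[0.1,0.12,4.5],0],[0.77,[0.1,0.12,6],0],[0.77,[0.1,0.12,7],0],[0.77,[0.1,0.12,7.6],0],[0.77,[0.1,0.12,7.8],0],[0.77,[0.1,0.12,7.8],0]]' 25
python3 - <<'E'
from h import *
t=toolcase();print(t[:2],r.get_state()["opening"]*88,r.get_state()["contact_force"])
im=viewer.snapshot("wrist");cv2.imwrite("pics/w5.png",im[:,:,::-1])
E
```

```text
clock: 8.45
tool_pos: [0.6122, -0.1056, 0.0928]
eef_rot: [0.999, 0.054, 0.0, 0.0]
contact_force: [-0.5, 0.9, -0.2]
opening: 0.228
(array([195.92738935,  30.31800991,  92.83799263]), np.float64(-6.188741354322474)) 20.073142931450302 [-0.50151518  0.93060712 -0.20817766]
```

View pics/w5.png

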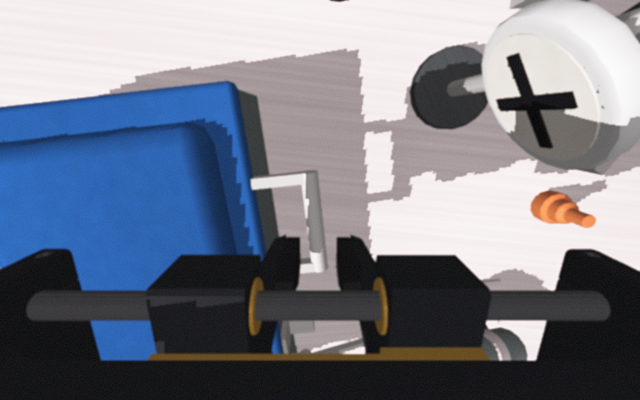

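Run:
```python
from h import *
t=toolcase();M=t[2];p0=r.get_state()["tool_pos"]
for x in (-9,0,9): print(x,proj([p0+M@np.array([x,0,27])/1000,p0+M@np.array([x,0,14])/1000],"wrist"))
print(proj([toworld([195,y,66]) for y in(15,40,65)],"wrist"))
for v in (172,268): print(tocase(onz((313,v),"wrist",.066)))
```

```text
-9 [[318.31410966 254.83659856]
 [318.36463371 265.39289156]]
0 [[318.30976786 241.49309143]
 [318.36076003 251.18405946]]
9 [[318.30529582 227.74933457]
 [318.35676101 236.51547997]]
[[319.45870242 264.1705824 ]
 [315.01484587 227.15968055]
 [310.18823835 186.96101631]]
[197.60079985  73.50098392  66.        ]
[190.6754567   12.76936164  66.        ]
```

```bash
python3 -m inch '[[0.77,[0.1,0,0.6],0],[0.77,[0.1,0,1.4],0],[0.77,[0.1,0,2.1],0],[0.77,[0.1,0,2.5],0],[0.77,[0.1,0,2.6],0],[0.77,[0.1,0,2.6],0],[0.9,[0.1,0,2.6],0],[1,[0.1,0,2.6],0],[1,[0.1,0,2.6],0],[1,[0.1,0,2.6],0],[1,[0.1,0,2.6],0]]' 35
python3 - <<'E'
from h import *
t=toolcase();print(t[:2],r.get_state()["opening"]*88,r.get_state()["contact_force"])
im=viewer.snapshot("wrist");cv2.imwrite("pics/w6.png",im[:,:,::-1])
im=viewer.snapshot("top");cv2.imwrite("pics/t6.png",im[60:320,200:480,::-1])
E
```

```text
clock: 9.6
tool_pos: [0.6131, -0.1046, 0.0668]
eef_rot: [0.998, 0.055, 0.0, -0.0]
contact_force: [0.3, 3.4, 0.4]
opening: 0.102
(array([195.11928615,  31.3860373 ,  66.78021541]), np.float64(-6.124122394201265)) 9.019140842735279 [0.31250818 3.4290811  0.43003913]
```

View pics/w6.png

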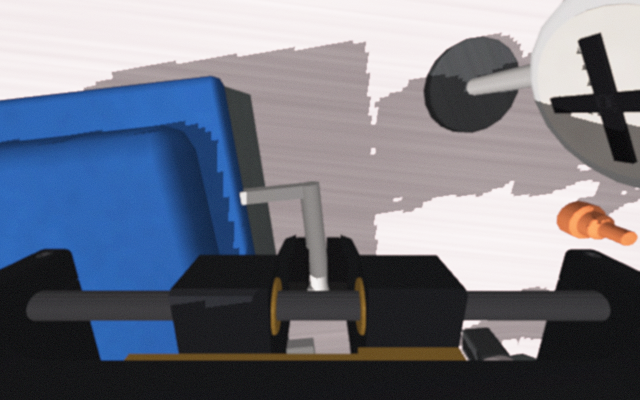

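View pics/t6.png

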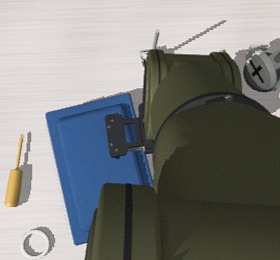

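Run:
```python
from h import *
im=viewer.snapshot("scene");cv2.imwrite("pics/s6.png",im[:,:,::-1])
# lift plan: bar circle about hinge (0,60), r, start angle
r0=195;a0=np.arctan2(6,195);b=np.radians(-6.12);ty=[np.cos(b),np.sin(b)];tx=[-np.sin(b),np.cos(b)]
R=np.hypot(195,6)
for th in [.03,.08,.15,.22,.29,.36,.43,.5,.57,.64,.71,.78,.85,.92,.99,1.06,1.13,1.18,1.22,1.25]:
    v=np.array([R*np.cos(a0+th)-195,0]);print(th,np.round([v@tx/10,v@ty/10,-(R*np.sin(a0+th)-6)/10],2))
```

```text
0.03 [-0.   -0.03 -0.58]
0.08 [-0.01 -0.11 -1.56]
0.15 [-0.03 -0.31 -2.91]
0.22 [-0.06 -0.6  -4.24]
0.29 [-0.11 -0.98 -5.55]
0.36 [-0.16 -1.45 -6.83]
0.43 [-0.22 -2.01 -8.07]
0.5 [-0.29 -2.66 -9.28]
0.57 [ -0.36  -3.39 -10.43]
0.64 [ -0.45  -4.19 -11.53]
0.71 [ -0.54  -5.07 -12.57]
0.78 [ -0.65  -6.02 -13.54]
0.85 [ -0.75  -7.04 -14.45]
0.92 [ -0.87  -8.12 -15.28]
0.99 [ -0.99  -9.25 -16.03]
1.06 [ -1.12 -10.43 -16.7 ]
1.13 [ -1.25 -11.66 -17.29]
1.18 [ -1.35 -12.55 -17.66]
1.22 [ -1.42 -13.29 -17.92]
1.25 [ -1.48 -13.84 -18.09]
```

View pics/s6.png

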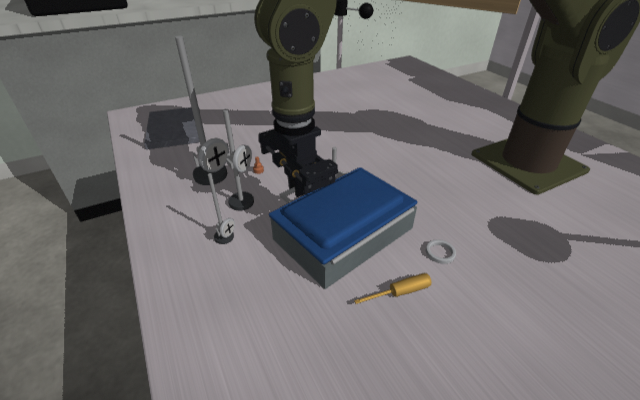

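```bash
python3 -m inch '[[1,[0,-0.03,-0.58],0],[1,[-0.01,-0.11,-1.56],0],[1,[-0.03,-0.31,-2.91],0],[1,[-0.06,-0.6,-4.24],0],[1,[-0.11,-0.98,-5.55],0],[1,[-0.16,-1.45,-6.83],0],[1,[-0.16,-1.45,-6.83],0]]' 35
python3 - <<'E'
from h import *
t=toolcase();print(t[:2],r.get_state()["opening"]*88,r.get_state()["contact_force"])
im=viewer.snapshot("scene");cv2.imwrite("pics/s7.png",im[60:310,170:470,::-1])
E
```

```text
clock: 10.45
tool_pos: [0.6099, -0.0907, 0.1371]
eef_rot: [0.999, 0.055, 0.001, 0.0]
contact_force: [1.2, 3.0, -4.3]
opening: 0.103
(array([180.8632389 ,  31.2629762 , 137.05731397]), np.float64(-6.144477141888956)) 9.022751529245596 [ 1.20290151  3.03240601 -4.25015059]
```

View pics/s7.png

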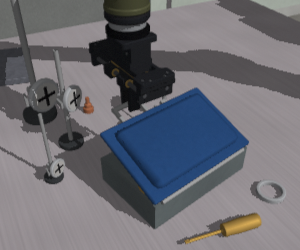

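```bash
python3 -m inch '[[1,[-0.03,-0.25,-0.6],0],[1,[-0.13,-1.21,-2.45],0],[1,[-0.2,-1.94,-3.6],0],[1,[-0.29,-2.74,-4.7],0],[1,[-0.38,-3.62,-5.74],0],[1,[-0.49,-4.57,-6.71],0],[1,[-0.59,-5.59,-7.62],0],[1,[-0.71,-6.67,-8.45],0],[1,[-0.83,-7.8,-9.2],0],[1,[-0.96,-8.98,-9.87],0],[1,[-1.09,-10.21,-10.46],0],[1,[-1.19,-11.1,-10.83],0],[1,[-1.26,-11.84,-11.09],0],[1,[-1.32,-12.39,-11.26],0],[1,[-1.32,-12.39,-11.26],0],[1,[-1.32,-12.39,-11.26],0],[1,[-1.32,-12.39,-11.26],0]]' 35
python3 - <<'E'
from h import *
t=toolcase();print(t[:2],r.get_state()["opening"]*88,r.get_state()["contact_force"])
c=t[0];print("th est", np.arctan2(c[2]-60,c[0])-np.arctan2(6,195), np.hypot(c[2]-60,c[0]))
for n in ["scene","top","wrist"]:
    im=viewer.snapshot(n);np.save(f"pics/{n}8.npy",im);cv2.imwrite(f"pics/{n}8.png",im[:,:,::-1])
im=np.load("pics/scene8.npy")[90:290,170:430];cv2.imwrite("pics/scene8.png",cv2.resize(im,None,fx=3,fy=3,interpolation=cv2.INTER_CUBIC)[:,:,::-1])
E
```

```text
clock: 12.2
tool_pos: [0.5843, 0.0276, 0.2504]
eef_rot: [0.999, 0.053, 0.002, 0.002]
contact_force: [0.8, -5.8, 11.5]
opening: 0.104
(array([ 59.87917545,  31.71136717, 250.43379321]), np.float64(-6.337056325096569)) 9.180469602737453 [ 0.76780784 -5.78044418 11.49572767]
th est 1.2353894572071702 199.6260134589571
```

View pics/scene8.png

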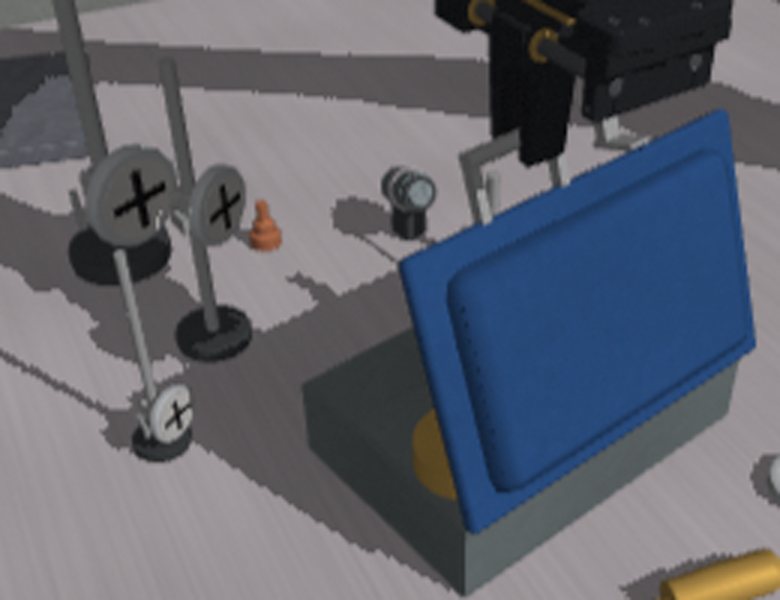

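View pics/top8.png

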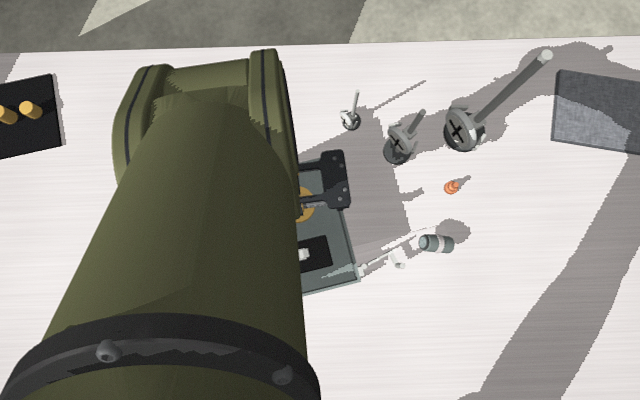

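View pics/wrist8.png

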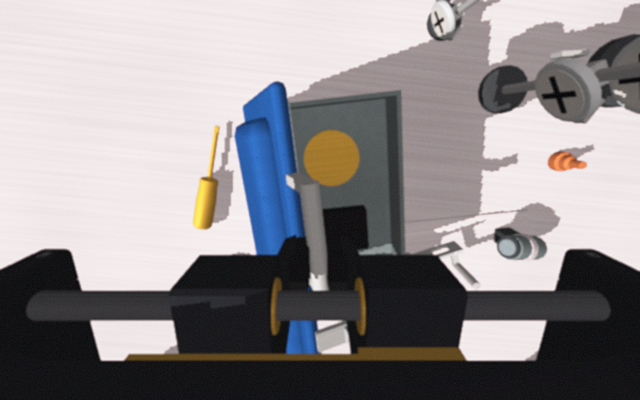

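Run:
```python
from h import *
s=r.get_state();print(s["contact_force"],s["clock"])
# corners: edge y+, edge y-, hinge y+, hinge y- on top face
uv=np.array([[402,263],[727,112],[472,530],[755,350]])/3+[170,90]
def lid(th,x,y,h): 
    return toworld([x*np.cos(th)-h*np.sin(th),y,60+x*np.sin(th)+h*np.cos(th)])
for h in (0,10):
  for th in (0,1.15,1.2,1.23,1.26,1.3):
    q=proj([lid(th,163,123,h),lid(th,163,-123,h),lid(th,1,123,h),lid(th,1,-123,h)],"scene")
    print(h,th,(q-uv).round(1).tolist())
for th in (1.2,1.235,1.25): print(th,[np.round((195*np.cos(th)-6*np.sin(th),60+195*np.sin(th)+6*np.cos(th)),1)])
```

```text
[ 0.80760216 -5.49494727 11.2131107 ] 12.35
0 0 [[-35.1, 38.2], [-52.2, 41.7], [-3.0, -0.6], [-3.6, -2.5]]
0 1.15 [[-7.5, -3.5], [-9.3, -2.7], [-2.8, -0.8], [-3.3, -2.7]]
0 1.2 [[-4.5, -3.0], [-5.8, -2.8], [-2.8, -0.8], [-3.3, -2.7]]
0 1.23 [[-2.6, -2.6], [-3.7, -2.7], [-2.7, -0.8], [-3.3, -2.7]]
0 1.26 [[-0.7, -2.0], [-1.5, -2.6], [-2.7, -0.8], [-3.2, -2.7]]
0 1.3 [[2.0, -1.2], [1.4, -2.3], [-2.7, -0.8], [-3.2, -2.7]]
10 0 [[-35.5, 34.2], [-51.9, 38.0], [-3.0, -4.7], [-2.7, -6.4]]
10 1.15 [[-3.8, -3.0], [-5.0, -2.9], [0.9, 0.9], [0.8, -2.0]]
10 1.2 [[-0.6, -2.2], [-1.4, -2.7], [1.0, 1.1], [0.9, -1.8]]
10 1.23 [[1.4, -1.6], [0.8, -2.5], [1.1, 1.3], [0.9, -1.6]]
10 1.26 [[3.4, -0.8], [3.0, -2.2], [1.1, 1.5], [0.9, -1.5]]
10 1.3 [[6.2, 0.3], [6.0, -1.7], [1.2, 1.7], [1.0, -1.3]]
1.2 [array([ 65.1, 243.9])]
1.235 [array([ 58.6, 246.1])]
1.25 [array([ 55.8, 246.9])]
```

```bash
python3 -m inch '[[1,[0,-0.1,-0.06],0],[1,[-0.02,-0.2,-0.12],0],[1,[-0.03,-0.3,-0.18],0],[1,[-0.04,-0.35,-0.2],0],[1,[-0.04,-0.35,-0.2],0],[1,[-0.04,-0.35,-0.2],0],[1,[-0.04,-0.35,-0.2],0],[1,[-0.04,-0.35,-0.2],0]]' 35
python3 - <<'E'
from h import *
t=toolcase();s=r.get_state();print(t[:2],s["opening"]*88,s["contact_force"])
c=t[0];print("th est from x", np.arccos(c[0]/195.09)-np.arctan2(6,195))
for n in ["scene","top","wrist"]:
    p=viewer.camera_params(n);im=viewer.snapshot(n);np.save(f"pics/{n}9.npy",im)
z=[]
for n,(x,y) in dict(scene=(245,159),top=(397,142),wrist=(559,95)).items():
    im=np.load(f"pics/{n}9.npy");z.append(cv2.resize(im[max(0,y-30):y+30,x-30:x+30] if y>=30 else im[:60,x-30:x+30],(400,400),interpolation=cv2.INTER_CUBIC))
cv2.imwrite("pics/m9.png",cv2.resize(np.hstack(z),(798,266))[:,:,::-1])
im=np.load("pics/scene9.npy")[90:290,170:430];cv2.imwrite("pics/scene9.png",cv2.resize(im,None,fx=3,fy=3,interpolation=cv2.INTER_CUBIC)[:,:,::-1])
E
```

```text
clock: 13.15
tool_pos: [0.5834, 0.0317, 0.2518]
eef_rot: [0.999, 0.053, 0.002, 0.002]
contact_force: [0.8, -5.1, 7.2]
opening: 0.103
(array([ 55.64318431,  31.70077137, 251.82211682]), np.float64(-6.303886876803688)) 9.044717266693455 [ 0.82728072 -5.07892192  7.17615239]
th est from x 1.2508029076256046
```

View pics/m9.png

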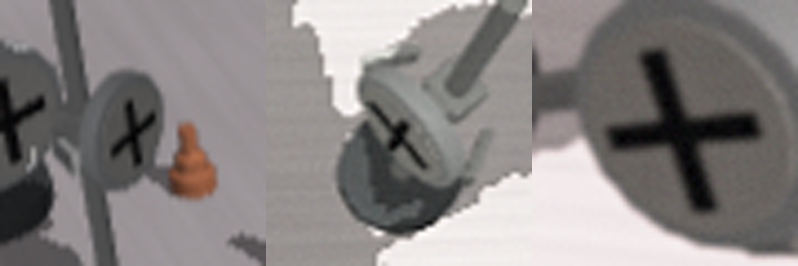

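View pics/scene9.png

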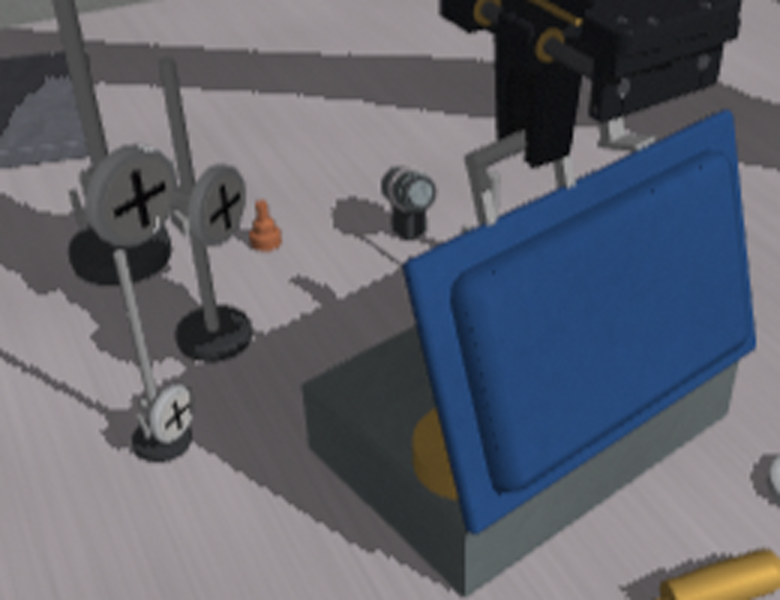

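Run:
```python
from h import *
from scipy.optimize import brentq
U=dict(scene=(245.2,159),top=(397,142.7),wrist=(563.5,94.3))
for k in (["scene","top"],["scene","wrist"],["top","wrist"],["scene","top","wrist"]):
    x,e=tri([U[n] for n in k],k);m=tocase(x);print(k,m.round(1),np.round(e,4),"need",round(brentq(lambda t:off(t,m)[0],1,1.45),3), "off@1.25",off(1.25,m)[0].round(1))
uv=np.array([[406,263],[731,110],[472,530],[755,350]])/3+[170,90]
def lid(th,x,y,h): 
    return toworld([x*np.cos(th)-h*np.sin(th),y,60+x*np.sin(th)+h*np.cos(th)])
for th in (1.22,1.25,1.28):
    print(th,(proj([lid(th,163,123,10),lid(th,163,-123,10),lid(th,1,123,10),lid(th,1,-123,10)],"scene")-uv).round(1).tolist())
s=r.get_state();print(s["contact_force"],s["qd"].round(4))
```

```text
['scene', 'top'] [276.2  97.6 122.1] [0.0003 0.0003] need 1.252 off@1.25 1.2
['scene', 'wrist'] [276.   98.9 123.4] [0.001 0.001] need 1.255 off@1.25 2.3
['top', 'wrist'] [276.4  98.4 123.3] [0.0013 0.0013] need 1.255 off@1.25 2.3
['scene', 'top', 'wrist'] [276.4  98.3 122.7] [0.0005 0.0011 0.0016] need 1.254 off@1.25 1.8
1.22 [[-0.6, -1.8], [-1.3, -1.9], [1.1, 1.2], [0.9, -1.7]]
1.25 [[1.4, -1.1], [0.9, -1.7], [1.1, 1.4], [0.9, -1.5]]
1.28 [[3.4, -0.3], [3.2, -1.3], [1.2, 1.6], [1.0, -1.4]]
[ 0.6888534  -5.26579897  7.79991718] [-0.001  -0.0015 -0.002   0.0009  0.0008 -0.001   0.0004]
```

Run:
```python
from h import *
im=np.load("pics/top9.npy")[130:310,300:480][:,:,::-1].copy();im=cv2.resize(im,None,fx=3.2,fy=3.2,interpolation=cv2.INTER_CUBIC)
for d,col in ((1.0,(0,0,255)),(1.36,(0,255,0))):
    a=np.arctan2(57,28)-d
    for u,v in proj([toworld([172+63.5*np.cos(a),-95+63.5*np.sin(a),90])],"top"): cv2.circle(im,(int((u+.5-300)*3.2),int((v+.5-130)*3.2)),5,col,1)
cv2.imwrite("pics/h9.png",im)
```

```text
(no output)
```

View pics/h9.png

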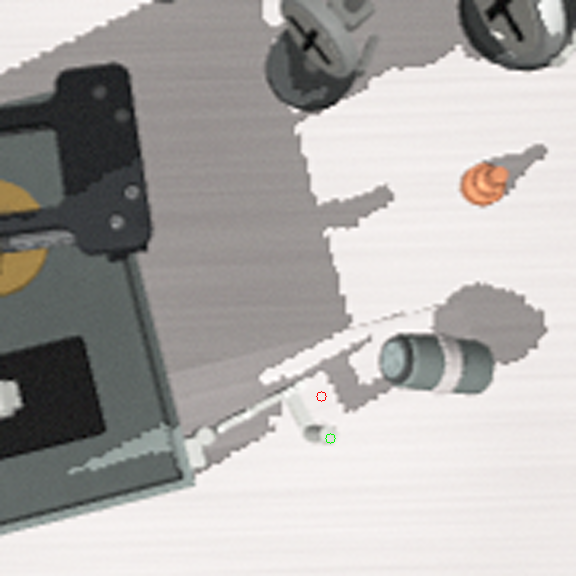

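```bash
python3 -c "
from plant import r
print(r.finish_job()); s=r.get_state(); print(s['clock'],s['tool_pos'],s['contact_force'],s['opening'])"
```

```text
the job is handed in; nothing more can be done
None
the job is handed in; nothing more can be done
```

I swung the hasp clear with the cover still shut, gripped the handle bar and raised the cover. I handed the job in at about 13 s, still gripping at 35 N. No verdict was reported.

| Check | Result | Needed |
|---|---|---|
| Hasp angle, from the top picture | about 1.3 rad | at least 1.0 |
| Cover angle, from the gripper position and the scene picture | about 1.25 rad | 1.252–1.255 for the dial as measured |
| Estimated height offset of the line of sight from the dial centre | about 2–3 mm | within 20 mm |
| Arm movement before hand-in | at rest | cover speed under 0.08 rad/s |

- **Gauge and loose things:** The dial cross was at the same place as at the start, to within a pixel or so. The fitting looked unmoved in the last top picture. I did not measure the screwdriver and spare bezel again, but the arm never went near them.
- **One disagreement:** During the lift the fingers slid about 4 mm up along the bar. A residual force of about 9 N was still on the tool when I handed in. The grip held, and the cover angle from the pictures agreed with the one from the gripper position.

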